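Put the router workholding back in its trays

TASK

The router job is finished: put the five loose pieces of workholding on the bench away, each in the plywood tray that has a piece of the same kind fixed on its tab as a sample. Set each piece down inside its tray, flat on the tray floor and the same way up as it stands now, none lying on a wall or on another piece, and let go. Leave the glue bottle and the roll of tape where they are.

Things in the scene. Friction and masses are not known exactly. Their poses are not given: they have to be found in the camera images.
- nut_a: steel collar nut, a plain hexagon 41 mm across flats and 40 mm tall in all, its foot a round collar 58 mm across and 8 mm thick, dark round bore in the top (closed, look only); 0.3 to 0.54 kg; origin at the centre of its underside, z up, two of the flats face +-y of its own frame
- nut_b: second steel collar nut, a plain hexagon 41 mm across flats and 40 mm tall in all, its foot a round collar 58 mm across and 8 mm thick, dark round bore in the top (closed, look only); same frame and weight as the other
- dog: steel bench dog standing on its head: a round head 44 mm across, 12 mm thick below, a round smooth shank 22 mm across above it, 60 mm tall in all; 0.2 to 0.38 kg; origin at the centre of its underside, z up along the shank
- clamp_a: small beech toe clamp, a stepped wooden block 84 mm long (its x), 34 mm wide (its y): a heel 54 mm long and 38 mm tall with a dark slot drawn on top (x -42 to +12 mm) and a low toe 30 mm long, 16 mm tall (x +12 to +42 mm); 0.06 to 0.11 kg; origin at the middle of its length and width on the underside, z up; grip the heel across the width, about x = -15 mm
- clamp_b: second small beech toe clamp, a stepped wooden block 84 mm long (its x), 34 mm wide (its y): a heel 54 mm long and 38 mm tall with a dark slot drawn on top (x -42 to +12 mm) and a low toe 30 mm long, 16 mm tall (x +12 to +42 mm); same frame, weight and grip as the other
- tray_nuts: fixed low plywood tray, empty, outside 122 mm (its x) by 180 mm (its y), walls 5 mm thick and 14 mm high, inner floor 5 mm above the bench, inside 112 x 170 mm; origin under the centre of the tray proper; on its +x side a tab (x +61 to +130 mm, 92 wide, 6 thick) with a collar nut fixed on it at x = +98 mm as the sample, not to be picked, top 46 mm above the bench
- tray_dogs: fixed low plywood tray, empty, outside 122 mm (its x) by 180 mm (its y), walls 5 mm thick and 14 mm high, inner floor 5 mm above the bench, inside 112 x 170 mm; origin under the centre of the tray proper; on its +x side a tab (x +61 to +130 mm, 92 wide, 6 thick) with a bench dog fixed on it at x = +98 mm as the sample, not to be picked, top 66 mm above the bench
- tray_clamps: fixed low plywood tray, empty, outside 122 mm (its x) by 180 mm (its y), walls 5 mm thick and 14 mm high, inner floor 5 mm above the bench, inside 112 x 170 mm; origin under the centre of the tray proper; on its +x side a tab (x +61 to +130 mm, 92 wide, 6 thick) with a toe clamp (lying along the tray's y) fixed on it at x = +98 mm as the sample, not to be picked, top 44 mm above the bench
- glue: white glue bottle, 60 mm across, 170 mm tall, loose bystander left of the trays; origin at the centre of its underside
- tape: roll of masking tape lying flat, 100 mm across, 25 mm high, loose bystander to the right; origin at the centre of its underside
Things that resemble listed ones, but are neither listed nor needed, are in the scene too. What is shaped like the clamp_a but yellow is not meant.

How it is judged (in metres and radians):
At the end, for the whole second after the job is handed in: Each piece rests in the tray of its kind: within 50 mm (tray x) and 80 mm (tray y) of its centre, underside under 9 mm above the bench, upright within 0.09 rad, below 0.02 m/s and 0.2 rad/s; glue bottle and tape within 25 mm of their start (x of nut_a in the frame of tray_nuts between -0.05 and 0.05 m and y of nut_a in the frame of tray_nuts between -0.08 and 0.08 m and z of each of nut_a, nut_b in the frame of tray_nuts below 0.009 m and angle between each of nut_a, nut_b, dog, clamp_a, clamp_b's own z axis and vertical below 0.09 rad and linear speed of each of nut_a, nut_b, dog, clamp_a, clamp_b below 0.02 m/s and angular speed of each of nut_a, nut_b, dog, clamp_a, clamp_b below 0.2 rad/s and x of nut_b in the frame of tray_nuts between -0.05 and 0.05 m and y of nut_b in the frame of tray_nuts between -0.08 and 0.08 m and x of dog in the frame of tray_dogs between -0.05 and 0.05 m and y of dog in the frame of tray_dogs between -0.08 and 0.08 m and z of dog in the frame of tray_dogs below 0.009 m and x of clamp_a in the frame of tray_clamps between -0.05 and 0.05 m and y of clamp_a in the frame of tray_clamps between -0.08 and 0.08 m and z of each of clamp_a, clamp_b in the frame of tray_clamps below 0.009 m and x of clamp_b in the frame of tray_clamps between -0.05 and 0.05 m and y of clamp_b in the frame of tray_clamps between -0.08 and 0.08 m and distance of each of glue, tape from where it was at the start of the episode below 0.025 m); the robot touches nothing.
It fails at once if the glue bottle or the roll of tape is shoved away or the bottle is knocked over (distance of any of glue, tape from where it was at the start of the episode above 0.025 m or angle between glue's own z axis and vertical above 0.5 rad).
It also fails if it takes over 120 s, if anything falls off the work surface, if the arm or the gripper's body presses on something with over 40 N, if the wrist force passes 120 N, or if a joint passes its speed limit or range.

ROBOT

A 7-joint arm with a two-finger parallel gripper is mounted at the origin on the work surface. World frame = base frame: x ahead of the robot, y to its left, z up, the work surface at z = 0. Lengths are in m, angles in degrees, forces in N, time in s.
With the tool pointing down it reaches from about 0.425 to 0.875 m from the base axis. Payload 4.7 kg.
Tool frame: the origin (TCP) lies on the centre line of the jaws, within the pads' length; the fingertips stand ahead of it and the grasp point (between the pads) lies 2 mm behind it (env.tip_reach is the x of the fingertips in the tool frame, in m); x points along the fingers, z is the direction in which the jaws open and shut, and the axes are right-handed (so a half turn about x gives the same grasp; the last joint's range is limited). The gripper opens to 87 mm and grips with 3 to 60 N. Pads are 19 mm wide; open, the fingers measure 117 mm over their backs; the gripper's body (75 mm by 190 mm) begins 51 mm behind the grasp point.
Start: joints at [-75.224, 18.392, -4.016, 83.108, 1.295, 78.541, -3.26], TCP at [0.157, 0.631, 0.24] pointing down, gripper open.
Joint ranges: [-163.93, 163.93], [-17.29, 119.83], [-79.2, 71.16], [3.27, 140.29], [-89.18, 269.18], [5.43, 117.66], [-154.24, 154.24]. Speed limits (degrees/s): [147.25, 147.25, 180, 180, 180, 180, 180].

INTERFACE

Orientations are given as [roll, pitch, yaw] about the fixed x, y, z axes, in that order (R = Rz(yaw) Ry(pitch) Rx(roll)).
In Python, from cell import telemetry, optics, env, models gives the robot as it stands.
- The arm moves only by the shell command python3 -m pendant 'ROWS' [FORCE]. ROWS is JSON, a list of rows, each a list of 3 entries, a list of its own where there are three numbers: the finger opening in mm, from 0 to 87, then the shift along the tool's x, y, z in mm, then the turn, a rotation vector about the tool's x, y, z in rad. A call has 1 to 10 rows; each row is the pose to reach, as a shift and turn from the pose commanded when the call began, along the tool's axes at that moment; what a row does not reach only later rows make up. A row lasts 1/12 s, in which the tool goes at most 41.7 mm and 7.16 degrees, less where a joint would pass 70% of its speed; a pose out of reach is approached as far as the arm can. A call with a gripper value outside its range is refused whole. The fingers move at their own pace and stop on an object; FORCE is the grip in N (left out, the last holds). Time passes only in rows, so rows that repeat a pose let the fingers close. It gives the time, the measured TCP pose, the force and the opening at its end, in the units of the state.
- telemetry.get_obs(): the state, without advancing time (a new reading comes with each control period).
- optics.read_camera(name): name is "side" or "top" or "wrist"; returns a dict with "image" (480x640x3 uint8, blue, green, red), "range_z" (480x640 float32, m along the optical axis (not along the pixel's ray), 0 where there is no reading), "fx", "fy", "cx", "cy" (pixels), "cam_to_world" (4x4, takes a point from camera to world coordinates). Camera axes: x right, y up, looking along -z (the intrinsics and any distortion apply to the point x, -y, -z); pixel columns grow to the right and rows downward; lengths in m; the calibration is good to about 2 mm. A picture is of the moment at which its call begins.
- env.sign_off(): hands the job in, once; it reports no verdict.
Trained networks look in the newest picture that a camera, given by its name, has taken for a name from the list of things; names that differ only in an ending like _2 or _b are one class to them, and where a whole thing is asked for, a point or a joint stands for the part that bears it (a point fixed in the world has none). Each returns a list of dicts, best first, with "confidence" (0 to 1); they miss things now and then, are a little off and sometimes report something else, mostly with a low value. They report only what shows in the picture. A call takes as long as a camera call. They do not tell look-alikes from the thing itself.
- models.masks_of(camera, label): "pixels" (480x640 bool, what is visible of it) and "extent" ([left, top, right, bottom] as shares, 0 to 1, of the picture: columns of its width, rows of its height, round what is visible of it).
- models.landmark_of(camera, label): "centre" ([row, column] as shares, 0 to 1, of the picture: columns of its width, rows of its height: a listed point, or the origin of a listed thing).
The state is a dict: "time_s": time; "qpos": joint angles; "joint_velocities": joint speeds; "effort": joint torques, N m; "tool_pos": TCP position; "tool_rot": TCP orientation; "force": force on the tool from outside, world axes, zero at the start; "wrist_torque": the same for the moment, N m; "grip_width": finger opening in m.
Only numpy, scipy, OpenCV 4.12 (cv2) and the standard library are available. Lean on these libraries where they do the work, as an engineer would, in place of code of your own. Each camera call takes 0.05 s, during which the arm holds its last target.

## Working session

There is one attempt and no reset: what is moved stays moved. The work goes in short steps, Python scripts to look and compute and a shell command to move; the robot and the scene stay as the last step left them, time stands still between calls to the robot, and variables do not carry over. Pictures are saved under pics/ and viewed, and the job is handed in when it is done.

```bash
ls; mkdir -p pics; python3 - <<'E'
from cell import telemetry, optics, env, models
import cv2
o=telemetry.get_obs();print({k:o[k] for k in('time_s','tool_pos','tool_rot','grip_width','force')},env.tip_reach)
for n in('top','side'):
    c=optics.read_camera(n);cv2.imwrite(f'pics/{n}0.png',c['image']);print(n,c['fx'],c['cx'],c['cam_to_world'])
E
```

```text
pics
{'time_s': 0.0, 'tool_pos': array([0.15680177, 0.63025518, 0.23847297]), 'tool_rot': array([-176.90809303,   89.888624  , -100.87150815]), 'grip_width': 0.08705005662402894, 'force': array([ 0.29229268, -0.63967254,  0.16479299])} 0.017
top 597.5046432134812 312.6914383540111 [[-5.51716955e-04  9.80783027e-01 -1.95100871e-01  2.14947773e-01]
 [-9.99925171e-01  1.84320791e-03  1.20935529e-02  1.19000289e-02]
 [ 1.22207629e-02  1.95092944e-01  9.80708619e-01  1.36748175e+00]
 [ 0.00000000e+00  0.00000000e+00  0.00000000e+00  1.00000000e+00]]
side 442.08040529718426 315.4890841757778 [[ 0.99912196 -0.00283261 -0.04180046  0.42509889]
 [-0.03424169  0.51969119 -0.85366772 -1.09921033]
 [ 0.02414144  0.85434949  0.51913788  0.7035951 ]
 [ 0.          0.          0.          1.        ]]
```

View pics/top0.png

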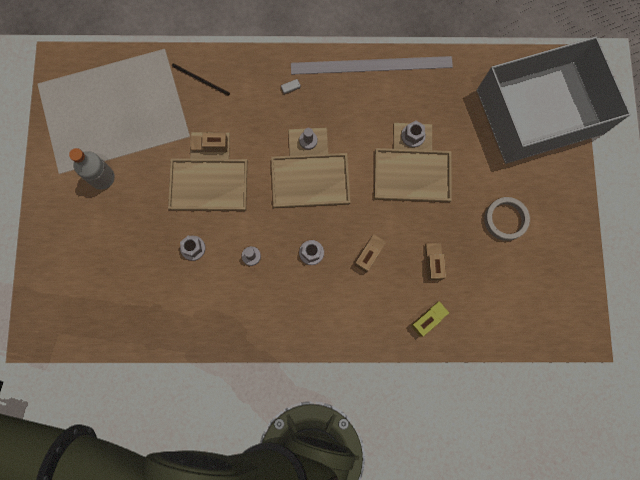

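View pics/side0.png

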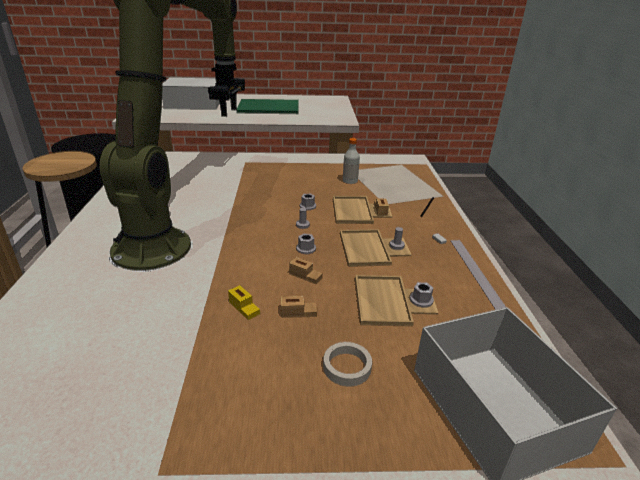

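Top view: loose pieces are a nut (row 247, col 192), the dog (256,251), a nut (252,312) and clamps (253,370) and (262,436), with the yellow decoy at (319,431). The trays, left to right, are clamps (185,208), dogs (180,310) and nuts (175,413).

```bash
cat > h.py <<'E'
from cell import telemetry, optics, env, models
import numpy as np, cv2
from scipy.spatial.transform import Rotation as R
def world(c):
    v,u=np.mgrid[0:480,0:640]; z=c['range_z'].astype(float)
    T=np.array(c['cam_to_world'])
    P=np.stack([(u-c['cx'])/c['fx']*z,-(v-c['cy'])/c['fy']*z,-z],-1)
    W=P@T[:3,:3].T+T[:3,3]; W[z==0]=np.nan
    return W
E
python3 - <<'E'
from h import *
c=optics.read_camera('top');W=world(c)
print('dist' , [k for k in c])
for l in('nut_a','dog','clamp_a','tray_nuts','tray_dogs','tray_clamps','glue','tape'):
    for m in models.masks_of('top',l):
        if m['confidence']<.3: continue
        p=m['pixels'];P=W[p];P=P[~np.isnan(P[:,2])]
        zt=np.percentile(P[:,2],97);vv,uu=np.nonzero(p)
        T=P[P[:,2]>zt-.008]
        r=cv2.minAreaRect((P[:,:2]*1000).astype(np.float32)); rt=cv2.minAreaRect((T[:,:2]*1000).astype(np.float32))
        print(l,round(m['confidence'],2),'px',vv.mean().round(),uu.mean().round(),'top z',zt.round(3),'topc',T.mean(0).round(4),len(T),np.round(rt[0]),np.round(rt[1]),round(rt[2]),'| all',np.round(r[0],1),np.round(r[1]),round(r[2],1))
E
```

```text
dist ['image', 'range_z', 'fx', 'fy', 'cx', 'cy', 'cam_to_world']
nut_a 0.73 px 252.0 311.0 top z 0.046 topc [ 0.4498 -0.0007  0.0417] 273 [450.  -0.] [41. 43.] 19 | all [450.1  -1.8] [57. 59.] 39.9
nut_a 0.73 px 168.0 92.0 top z 0.173 topc [0.6283 0.4927 0.1707] 144 [629. 493.] [26. 27.] 70 | all [648.8 509.6] [117.  59.] 40.4
nut_a 0.6 px 247.0 192.0 top z 0.046 topc [0.4594 0.2721 0.0418] 253 [459. 272.] [42. 41.] 72 | all [456.2 270.3] [49. 57.] 39.4
dog 0.5 px 255.0 251.0 top z 0.064 topc [0.4411 0.1382 0.061 ] 71 [441. 139.] [20. 20.] 44 | all [441.3 137.6] [43. 41.] 45.8
clamp_a 0.91 px 253.0 369.0 top z 0.044 topc [ 0.434  -0.1277  0.0398] 306 [ 434. -128.] [32. 54.] 56 | all [ 447.1 -135.5] [34. 86.] 55.8
clamp_a 0.7 px 261.0 435.0 top z 0.044 topc [ 0.4131 -0.284   0.0401] 308 [ 414. -284.] [54. 35.] 2 | all [ 428.1 -284.9] [41. 85.] 89.4
clamp_a 0.66 px 318.0 429.0 top z 0.044 topc [ 0.2879 -0.2558  0.04  ] 347 [ 288. -256.] [34. 55.] 39 | all [ 296.4 -268.2] [40. 85.] 42.6
tray_nuts 0.57 px 167.0 412.0 top z 0.047 topc [ 0.7327 -0.245   0.0473] 271 [ 734. -246.] [41. 45.] 88 | all [ 671.1 -243.1] [181. 194.] 87.6
tray_dogs 0.94 px 172.0 310.0 top z 0.022 topc [0.6677 0.0023 0.0261] 577 [650.   3.] [179. 180.] 4 | all [656.7   2.5] [193. 182.] 3.3
tray_clamps 0.84 px 176.0 208.0 top z 0.046 topc [0.7079 0.2262 0.0452] 343 [708. 227.] [35. 54.] 1 | all [646.5 242.4] [186. 196.] 89.2
glue 0.93 px 168.0 92.0 top z 0.172 topc [0.6275 0.4917 0.1706] 134 [628. 492.] [25. 25.] 46 | all [650.1 513.6] [123.  58.] 44.9
tape 0.61 px 218.0 506.0 top z 0.031 topc [ 0.5278 -0.4565  0.0267] 545 [ 528. -456.] [98. 98.] 36 | all [ 528.5 -455. ] [98. 99.] 19.2
```

```bash
cat >> h.py <<'E'
def go(x,y,z,yaw=None):
    """shift and turn (tool axes, mm, rad) to TCP x,y,z (m), tool down, jaw axis at yaw deg (mod 180, nearest)"""
    o=telemetry.get_obs(); A=R.from_euler('xyz',o['tool_rot'],degrees=True).as_matrix()
    j=np.degrees(np.arctan2(A[1,2],A[0,2]))
    if yaw is None: yaw=j
    d=(yaw-j+90)%180-90; t=np.radians(j+d)
    zc=np.array([np.cos(t),np.sin(t),0]);xc=np.array([0,0,-1.]);B=np.stack([xc,np.cross(zc,xc),zc],1)
    s=A.T@(np.array([x,y,z])-o['tool_pos'])*1000
    rv=R.from_matrix(A.T@B).as_rotvec()
    print('t',round(o['time_s'],2),'pos',o['tool_pos'].round(4),'jaw',round(j,1),'q',np.round(o['qpos']).tolist(),'w',round(o['grip_width']*1000,1),'F',np.round(o['force'],1))
    print('shift',s.round(1).tolist(),'turn',rv.round(3).tolist(),'tilt',np.degrees(np.arccos(-A[2,0])).round(2),'len',np.linalg.norm(s).round())
E
python3 - <<'E'
from h import *
go(.459,.272,.20)
c=optics.read_camera('top')
im=cv2.resize(c['image'][225:285,165:465],None,fx=2.66,fy=2.66,interpolation=cv2.INTER_CUBIC);cv2.imwrite('pics/crop.png',im)
E
```

```text
t 0.55 pos [0.157  0.6308 0.2396] jaw 76.0 q [-75.0, 18.0, -4.0, 83.0, 1.0, 79.0, -3.0] w 86.7 F [ 0.1 -0.3  0.1]
shift [39.6, -379.7, -275.3] turn [-0.0, 0.0, 0.0] tilt 0.01 len 471.0
```

View pics/crop.png

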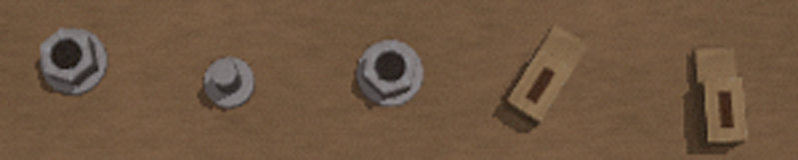

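The crop shows, left to right, nut, dog, nut and two clamps with their toes pointing up (+x). I'll hover over the left nut.

```bash
python3 -m pendant '[[87,[4,-38,-27],[0,0,0]],[87,[8,-76,-55],[0,0,0]],[87,[12,-114,-82],[0,0,0]],[87,[16,-152,-110],[0,0,0]],[87,[20,-190,-138],[0,0,0]],[87,[24,-228,-165],[0,0,0]],[87,[28,-266,-193],[0,0,0]],[87,[32,-304,-220],[0,0,0]],[87,[36,-342,-248],[0,0,0]],[87,[40,-380,-275],[0,0,0]]]' 40; python3 -m pendant '[[87,[0,0,0],[0,0,0]],[87,[0,0,0],[0,0,0]]]'
python3 - <<'E'
from h import *
go(.459,.272,.20)
c=optics.read_camera('wrist');cv2.imwrite('pics/w1.png',c['image']);print(c['cam_to_world'])
E
```

```text
time_s: 1.43
tool_pos: [0.4255, 0.3116, 0.2045]
tool_rot: [-24.7, 89.9, 51.3]
force: [0.0, -0.1, -0.1]
grip_width: 0.0868
time_s: 1.6
tool_pos: [0.4264, 0.3106, 0.2043]
tool_rot: [-92.6, 90.0, -17.0]
force: [-0.0, 1.6, -0.2]
grip_width: 0.0866
t 1.6 pos [0.4264 0.3106 0.2043] jaw 75.7 q [-50.0, 5.0, 12.0, 104.0, -1.0, 72.0, 38.0] w 86.6 F [-0.   1.6 -0.2]
shift [4.3, -41.1, -29.3] turn [0.0, -0.0, 0.0] tilt 0.03 len 51.0
[[ 2.48654859e-01 -9.30703919e-01 -2.68255431e-01  3.52793458e-01]
 [ 9.68592149e-01  2.38899029e-01  6.89674080e-02  3.29689604e-01]
 [-1.02274951e-04 -2.76979185e-01  9.60875913e-01  3.49600547e-01]
 [ 0.00000000e+00  0.00000000e+00  0.00000000e+00  1.00000000e+00]]
```

View pics/w1.png

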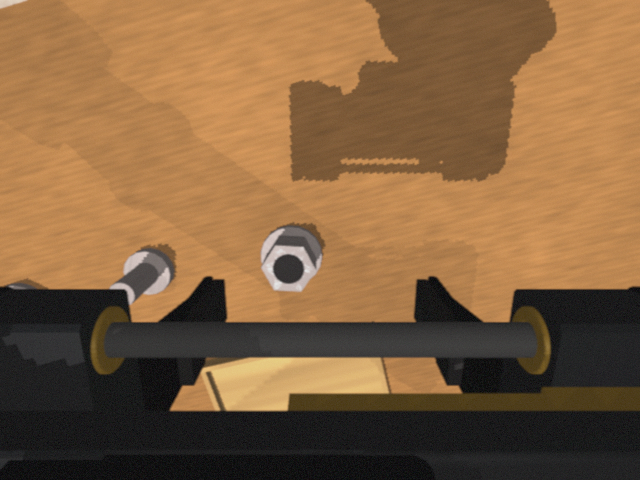

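The wrist view shows the nut top at about (267,289) and the dog at (275,145). I'll rectify the nut's top plane to get the hexagon's orientation.

```bash
cat >> h.py <<'E'
def ortho(c,x,y,z,half=.05,n=500):
    g=np.linspace(half,-half,n)
    X,Y=np.meshgrid(g,g,indexing='ij') # rows: +x up ; cols: +y left
    P=np.stack([X+x,Y+y,np.full_like(X,z)],-1); T=np.array(c['cam_to_world'])
    L=(P-T[:3,3])@T[:3,:3]; d=-L[...,2]
    u=(c['cx']+c['fx']*L[...,0]/d).astype(np.float32); v=(c['cy']-c['fy']*L[...,1]/d).astype(np.float32)
    im=cv2.remap(c['image'],u,v,cv2.INTER_CUBIC)
    for k in range(0,n,n//10): cv2.line(im,(k,0),(k,6),(0,0,255),1); cv2.line(im,(0,k),(6,k),(0,0,255),1)
    cv2.circle(im,(n//2,n//2),2,(0,0,255),-1)
    return im
def hexfit(c,x,y,z=.04):
    """best centre+angle (deg of a flat's normal mod 60) of a bright 41mm hexagon in the z plane, by range mask"""
    W=world(c); m=(abs(W[...,0]-x)<.045)&(abs(W[...,1]-y)<.045)
    P=W[m]; T=P[(P[:,2]>.030)&(P[:,2]<.055)]
    if len(T)<30: print('few',len(T)); return
    zt=np.median(T[T[:,2]>np.percentile(T[:,2],70)][:,2]); T=T[T[:,2]>zt-.005][:,:2]
    hull=cv2.convexHull((T*1e4).astype(np.float32)); (a,b),wh,_=cv2.minAreaRect(hull)
    H=hull[:,0]/10; best=[]
    for ang in range(60):
        w=[]
        for k in range(3):
            t=np.radians(ang+60*k); q=H@[np.cos(t),np.sin(t)]; w.append(q.max()-q.min())
        best.append((np.mean(w),ang))
    best.sort(); ang=best[0][1]; cs=[];A=[]
    for k in range(3):
        t=np.radians(ang+60*k); n=[np.cos(t),np.sin(t)]; q=H@n; cs.append((q.max()+q.min())/2);A.append(n)
    print('hex n',len(T),'ztop',zt.round(4),'centre',np.linalg.lstsq(np.array(A),np.array(cs),rcond=None)[0].round(1),'flat normals',ang,'mean width',best[0][0].round(1),'worst',np.round(best[-1],1),best[1:4])
E
python3 - <<'E'
from h import *
c=optics.read_camera('wrist');hexfit(c,.459,.272);cv2.imwrite('pics/o1.png',ortho(c,.459,.272,.04))
E
```

```text
hex n 1915 ztop 0.0411 centre [459.4 274.4] flat normals 42 mean width 41.5 worst [46.7 12. ] [(np.float64(41.64024401723145), 43), (np.float64(41.69291741117204), 41), (np.float64(41.95822044706085), 44)]
```

View pics/o1.png

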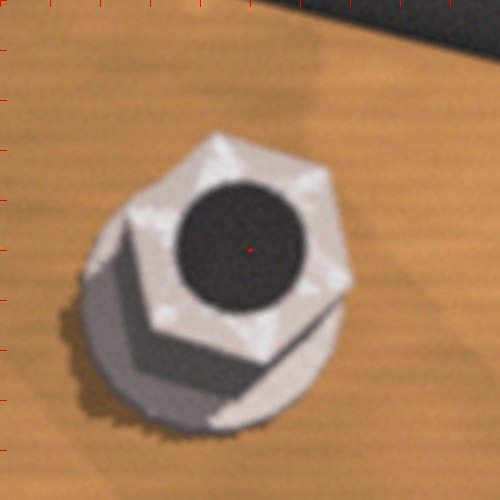

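```bash
python3 - <<'E'
from h import *
go(.4595,.2743,.12,102)
E
```

```text
t 1.7 pos [0.424  0.314  0.2043] jaw 76.1 q [-50.0, 5.0, 11.0, 104.0, -1.0, 72.0, 38.0] w 86.8 F [0.2 0.4 0.3]
shift [84.3, -44.0, -30.1] turn [-0.453, 0.001, -0.0] tilt 0.05 len 100.0
```

```bash
python3 -m pendant '[[87,[20,-12,-8],[-0.1,0,0]],[87,[40,-23,-15],[-0.2,0,0]],[87,[60,-34,-23],[-0.3,0,0]],[87,[84,-44,-30],[-0.4,0,0]],[87,[84,-44,-30],[-0.453,0,0]],[87,[84,-44,-30],[-0.453,0,0]],[87,[84,-44,-30],[-0.453,0,0]]]'
python3 - <<'E'
from h import *
for i in range(3):
    go(.4595,.2743,.029,102); c=optics.read_camera('top')
E
```

```text
time_s: 2.28
tool_pos: [0.4592, 0.2754, 0.1204]
tool_rot: [-7.3, 90.0, 94.8]
force: [-0.2, -0.2, 0.1]
grip_width: 0.087
t 2.28 pos [0.4592 0.2754 0.1204] jaw 102.1 q [-45.0, 10.0, 12.0, 108.0, -2.0, 62.0, 70.0] w 87.0 F [-0.2 -0.2  0.1]
shift [91.4, -0.1, -1.3] turn [0.001, 0.001, 0.0] tilt 0.05 len 91.0
t 2.33 pos [0.4595 0.2756 0.1209] jaw 102.1 q [-45.0, 10.0, 12.0, 108.0, -2.0, 62.0, 70.0] w 87.0 F [0.9 0.8 0.2]
shift [91.9, 0.4, -1.3] turn [0.001, 0.001, 0.001] tilt 0.09 len 92.0
t 2.38 pos [0.4597 0.2755 0.1211] jaw 102.1 q [-45.0, 10.0, 12.0, 108.0, -2.0, 62.0, 70.0] w 87.1 F [-0.1 -0.1 -0. ]
shift [92.1, 0.6, -1.2] turn [0.001, 0.001, 0.002] tilt 0.12 len 92.0
```

```bash
python3 -m pendant '[[87,[25,0,-1],[0,0,0]],[87,[50,0,-1],[0,0,0]],[87,[75,0,-1],[0,0,0]],[87,[91,0,-1],[0,0,0]],[87,[91,0,-1],[0,0,0]],[30,[91,0,-1],[0,0,0]],[30,[91,0,-1],[0,0,0]],[30,[91,0,-1],[0,0,0]],[30,[91,0,-1],[0,0,0]],[30,[91,0,-1],[0,0,0]]]' 40; python3 -m pendant '[[30,[0,0,0],[0,0,0]],[30,[0,0,0],[0,0,0]]]';python3 - <<'E'
from h import *
go(.4595,.2743,.029,102)
E
```

```text
time_s: 3.27
tool_pos: [0.4608, 0.2732, 0.0304]
tool_rot: [-62.2, 89.9, 39.8]
force: [0.7, -0.1, 0.2]
grip_width: 0.0615
time_s: 3.43
tool_pos: [0.4603, 0.2727, 0.0296]
tool_rot: [-61.0, 90.0, 41.0]
force: [0.7, -0.6, 0.1]
grip_width: 0.0484
t 3.43 pos [0.4603 0.2727 0.0296] jaw 102.0 q [-44.0, 16.0, 12.0, 112.0, -4.0, 52.0, 72.0] w 48.4 F [ 0.7 -0.6  0.1]
shift [0.6, 0.5, 1.7] turn [-0.0, 0.0, 0.001] tilt 0.04 len 2.0
```

Finger speed is about 80 mm/s, so it needs to close further before the lift.

```bash
python3 -m pendant '[[30,[0,0,0],[0,0,0]],[30,[0,0,0],[0,0,0]],[30,[0,0,0],[0,0,0]],[30,[0,0,0],[0,0,0]],[30,[-10,0,0],[0,0,0]],[30,[-40,0,0],[0,0,0]],[30,[-70,0,0],[0,0,0]],[30,[-90,0,0],[0,0,0]],[30,[-90,0,0],[0,0,0]]]';python3 - <<'E'
from h import *
# tray target (nut tray centre approx .636,-.244)
c=optics.read_camera('top');W=world(c)
# tray walls from heights: fit
for n,(x,y) in dict(nuts=(.636,-.244),dogs=(.622,.001),clamps=(.612,.242)).items():
    m=(abs(W[...,0]-x)<.11)&(abs(W[...,1]-y)<.12)&(W[...,2]>.011)&(W[...,2]<.03)
    P=W[m]; P=P[P[:,0]<x+.062]
    r=cv2.minAreaRect((P[:,:2]*1000).astype(np.float32));print(n,r, P[:,2].mean())
go(.636,-.204,.12)
E
```

```text
time_s: 4.18
tool_pos: [0.4627, 0.2737, 0.1239]
tool_rot: [-67.4, 89.6, 34.6]
force: [0.8, 0.7, -2.0]
grip_width: 0.041
nuts ((635.6766357421875, -251.2544403076172), (200.8294677734375, 124.92784118652344), 87.42269897460938) 0.01467622366685157
dogs ((616.170166015625, 1.0100173950195312), (136.86415100097656, 180.07315063476562), 3.196784734725952) 0.014639839254097045
clamps ((588.111572265625, 233.5347900390625), (197.71510314941406, 170.72402954101562), 89.92558288574219) 0.014589240409865393
t 4.23 pos [0.4614 0.2731 0.1214] jaw 102.0 q [-45.0, 10.0, 13.0, 108.0, -2.0, 62.0, 71.0] w 40.4 F [-0.8  0.7 -4.3]
shift [0.8, -71.8, -502.9] turn [-0.0, 0.002, 0.004] tilt 0.25 len 508.0
```

Gripped: the opening is 40.4 mm and the weight reads about 4.3 N. Next I'll check the tray centres.

```bash
python3 - <<'E'
from h import *
c=optics.read_camera('top')
im=ortho(c,.62,0,.014,.36,800)[260:560]
for n,(x,y,a) in dict(nuts=(.6365,-.2435,-2.5),dogs=(.622,.0015,3.2),clamps=(.612,.2425,-.5)).items():
    t=np.radians(a);r=np.array([[np.cos(t),-np.sin(t)],[np.sin(t),np.cos(t)]])
    q=np.array([[61,90],[61,-90],[-61,-90],[-61,90]])/1000@r.T+[x,y]
    px=np.stack([(.36-q[:,1])/.72*799,(.36-(q[:,0]-.62))/.72*799-260],1).astype(int)
    cv2.polylines(im,[px],True,(0,0,255),1)
cv2.imwrite('pics/tr.png',im)
E
```

```text
(no output)
```

View pics/tr.png

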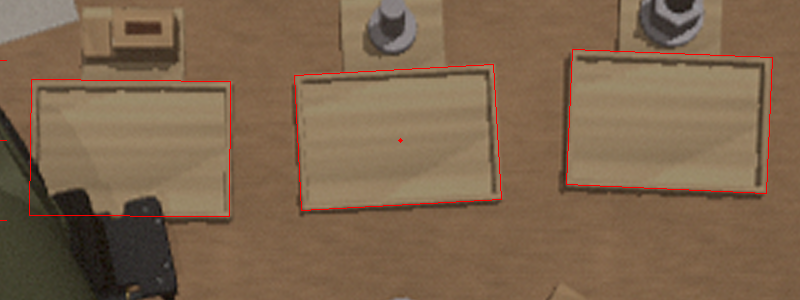

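```bash
python3 - <<'E'
from h import *
go(.636,-.285,.12)
E
```

```text
t 4.28 pos [0.4601 0.2724 0.1194] jaw 102.0 q [-45.0, 10.0, 13.0, 108.0, -2.0, 62.0, 71.0] w 40.9 F [-0.8 -0.3 -3.7]
shift [-0.7, -56.4, -581.7] turn [-0.0, 0.0, 0.0] tilt 0.03 len 584.0
```

```bash
python3 -m pendant '[[30,[0,-2,-20],[0,0,0]],[30,[0,-5,-55],[0,0,0]],[30,[0,-9,-92],[0,0,0]],[30,[0,-13,-130],[0,0,0]],[30,[0,-16,-168],[0,0,0]],[30,[0,-20,-206],[0,0,0]],[30,[0,-24,-244],[0,0,0]],[30,[0,-28,-282],[0,0,0]],[30,[0,-31,-320],[0,0,0]],[30,[0,-35,-358],[0,0,0]]]'; python3 -m pendant '[[30,[0,-3,-30],[0,0,0]],[30,[0,-6,-66],[0,0,0]],[30,[0,-10,-102],[0,0,0]],[30,[0,-14,-138],[0,0,0]],[30,[0,-17,-172],[0,0,0]],[30,[0,-20,-204],[0,0,0]],[30,[0,-21,-221],[0,0,0]],[30,[0,-21,-221],[0,0,0]],[30,[0,-21,-221],[0,0,0]]]'; python3 - <<'E'
from h import *
go(.636,-.285,.0355)
E
```

```text
time_s: 5.12
tool_pos: [0.567, -0.0721, 0.1168]
tool_rot: [80.0, 89.7, -178.0]
force: [1.3, 0.4, -3.3]
grip_width: 0.0406
time_s: 5.87
tool_pos: [0.633, -0.2833, 0.1161]
tool_rot: [68.8, 89.7, 170.7]
force: [-0.3, 0.4, -3.3]
grip_width: 0.0406
t 5.87 pos [ 0.633  -0.2833  0.1161] jaw 101.8 q [0.0, 31.0, 30.0, 85.0, -16.0, 69.0, 134.0] w 40.6 F [-0.3  0.4 -3.3]
shift [80.6, -2.9, -2.4] turn [0.0, 0.002, -0.005] tilt 0.29 len 81.0
```

```bash
python3 -m pendant '[[30,[25,-1,-1],[0,0,0]],[30,[50,-2,-2],[0,0,0]],[30,[68,-2,-2],[0,0,0]],[30,[74,-2,-2],[0,0,0]],[30,[77,-2,-2],[0,0,0]],[30,[77,-2,-2],[0,0,0]]]'; python3 - <<'E'
from h import *
for i in range(2):
    go(.636,-.285,.0350); c=optics.read_camera('side')
E
```

```text
time_s: 6.37
tool_pos: [0.6373, -0.2823, 0.0414]
tool_rot: [40.7, 89.9, 142.7]
force: [0.4, 0.9, -2.4]
grip_width: 0.0407
t 6.37 pos [ 0.6373 -0.2823  0.0414] jaw 102.1 q [1.0, 35.0, 29.0, 88.0, -18.0, 62.0, 136.0] w 40.7 F [ 0.4  0.9 -2.4]
shift [6.4, 1.8, -2.4] turn [0.0, 0.001, -0.001] tilt 0.1 len 7.0
t 6.42 pos [ 0.6379 -0.283   0.0426] jaw 102.0 q [1.0, 35.0, 29.0, 88.0, -18.0, 62.0, 136.0] w 40.9 F [ 0.2 -0.1 -2.8]
shift [7.6, 2.3, -1.5] turn [-0.0, 0.0, 0.001] tilt 0.03 len 8.0
```

Lower it the last bit until contact, then release.

```bash
python3 -m pendant '[[30,[3,0,0],[0,0,0]],[30,[5,0,0],[0,0,0]],[30,[6,0,0],[0,0,0]],[30,[6,0,0],[0,0,0]]]'; python3 -m pendant '[[30,[0.5,0,0],[0,0,0]],[30,[1,0,0],[0,0,0]],[30,[1,0,0],[0,0,0]]]'; python3 - <<'E'
from h import *
go(.636,-.285,.0350)
E
```

```text
time_s: 6.8
tool_pos: [0.6374, -0.2837, 0.0362]
tool_rot: [-16.1, 90.0, 85.9]
force: [-0.4, -0.2, -3.1]
grip_width: 0.0406
time_s: 7.05
tool_pos: [0.6375, -0.2837, 0.0351]
tool_rot: [-3.5, 90.0, 98.5]
force: [-0.2, -0.2, -3.6]
grip_width: 0.0404
t 7.05 pos [ 0.6375 -0.2837  0.0351] jaw 102.0 q [1.0, 35.0, 28.0, 88.0, -18.0, 61.0, 136.0] w 40.4 F [-0.2 -0.2 -3.6]
shift [0.1, 1.7, -1.0] turn [-0.0, 0.0, 0.0] tilt 0.01 len 2.0
```

```bash
python3 -m pendant '[[30,[1,0,0],[0,0,0]],[30,[1.5,0,0],[0,0,0]],[30,[1.5,0,0],[0,0,0]]]'; python3 -m pendant '[[62,[0,0,0],[0,0,0]],[62,[0,0,0],[0,0,0]],[62,[0,0,0],[0,0,0]],[62,[0,0,0],[0,0,0]],[62,[-10,0,0],[0,0,0]],[62,[-40,0,0],[0,0,0]],[62,[-75,0,0],[0,0,0]],[62,[-115,0,0],[0,0,0]],[62,[-115,0,0],[0,0,0]]]'; python3 - <<'E'
from h import *
go(.42,.02,.15,75)
c=optics.read_camera('side');cv2.imwrite('pics/s1.png',c['image'][150:420,150:600])
E
```

```text
time_s: 7.3
tool_pos: [0.6377, -0.2838, 0.0345]
tool_rot: [-88.1, 90.0, 13.9]
force: [-1.6, -0.1, 2.8]
grip_width: 0.0406
time_s: 8.05
tool_pos: [0.6417, -0.2865, 0.159]
tool_rot: [-123.7, 89.1, -21.7]
force: [1.5, -2.2, 1.1]
grip_width: 0.0619
t 8.05 pos [ 0.6417 -0.2865  0.159 ] jaw 102.0 q [-0.0, 29.0, 31.0, 82.0, -15.0, 72.0, 134.0] w 61.9 F [ 1.5 -2.2  1.1]
shift [4.3, 153.4, 345.9] turn [0.471, -0.005, 0.014] tilt 0.86 len 378.0
```

View pics/s1.png

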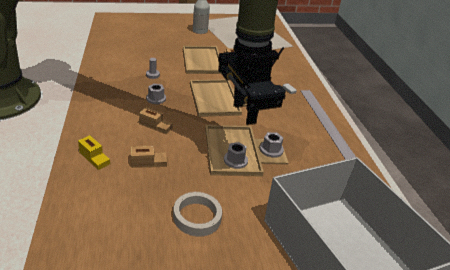

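```bash
python3 - <<'E'
from h import *
go(.45,0,.20,75)
E
```

```text
t 8.1 pos [ 0.6405 -0.2857  0.1555] jaw 102.0 q [-0.0, 29.0, 31.0, 83.0, -15.0, 72.0, 134.0] w 61.7 F [-0.3 -0.  -0.7]
shift [-47.6, 126.7, 318.8] turn [0.471, -0.004, 0.01] tilt 0.63 len 346.0
```

```bash
python3 -m pendant '[[87,[-10,12,30],[0.05,0,0]],[87,[-20,25,63],[0.1,0,0]],[87,[-30,39,96],[0.15,0,0]],[87,[-40,51,128],[0.2,0,0]],[87,[-45,64,160],[0.25,0,0]],[87,[-45,77,192],[0.3,0,0]],[87,[-45,90,225],[0.35,0,0]],[87,[-45,102,257],[0.4,0,0]],[87,[-45,114,288],[0.45,0,0]],[87,[-45,126,318],[0.471,0,0]]]'; python3 -m pendant '[[87,[0,0,0],[0,0,0]],[87,[0,0,0],[0,0,0]],[87,[0,0,0],[0,0,0]]]';python3 - <<'E'
from h import *
c=optics.read_camera('wrist');hexfit(c,.45,0);cv2.imwrite('pics/w2.png',c['image'])
go(.45,0,.12)
E
```

```text
time_s: 8.93
tool_pos: [0.4468, 0.0026, 0.1937]
tool_rot: [-22.5, 90.0, 52.4]
force: [0.0, 0.6, -0.1]
grip_width: 0.087
time_s: 9.18
tool_pos: [0.4485, 0.0006, 0.1938]
tool_rot: [-85.7, 90.0, -10.7]
force: [-0.6, 0.0, -0.2]
grip_width: 0.0869
hex n 2228 ztop 0.0412 centre [449.2  -0. ] flat normals 18 mean width 41.4 worst [47.1 48. ] [(np.float64(41.49390232894725), 19), (np.float64(41.53703792637754), 17), (np.float64(41.763771331354924), 16)]
t 9.23 pos [4.487e-01 1.000e-04 1.938e-01] jaw 74.9 q [-29.0, -6.0, 24.0, 115.0, 3.0, 71.0, 69.0] w 87.0 F [ 0.8 -0.4 -0.7]
shift [73.8, -1.2, 0.3] turn [0.0, -0.0, 0.001] tilt 0.04 len 74.0
```

View pics/w2.png

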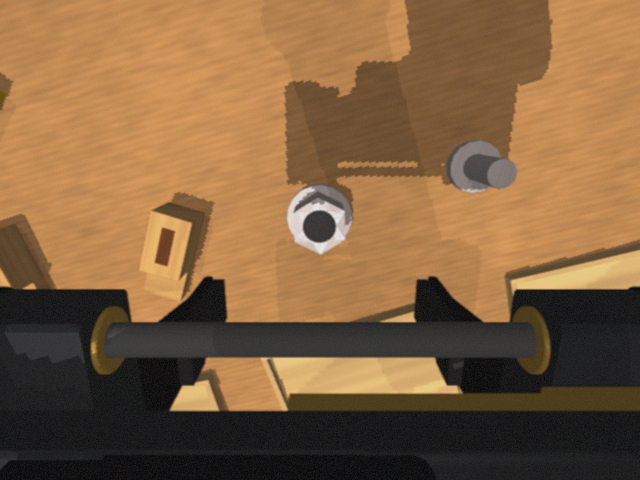

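The wrist view shows the nut centred at (225,319), the dog at (170,480) and a clamp at (245,170). I'll descend with a 3° turn and grip.

```bash
python3 -m pendant '[[87,[30,0,0],[-0.054,0,0]],[87,[60,0,0],[-0.054,0,0]],[87,[90,0,0],[-0.054,0,0]],[87,[120,0,0],[-0.054,0,0]],[87,[148,0,0],[-0.054,0,0]],[87,[164,0,0],[-0.054,0,0]],[87,[164,0,0],[-0.054,0,0]],[30,[164,0,0],[-0.054,0,0]],[30,[164,0,0],[-0.054,0,0]],[30,[164,0,0],[-0.054,0,0]]]'; python3 -m pendant '[[30,[0,0,0],[0,0,0]],[30,[0,0,0],[0,0,0]],[30,[0,0,0],[0,0,0]],[30,[0,0,0],[0,0,0]],[30,[0,0,0],[0,0,0]]]';python3 - <<'E'
from h import *
go(.449,0,.029)
E
```

```text
time_s: 10.07
tool_pos: [0.4498, 0.0009, 0.0311]
tool_rot: [-69.1, 89.8, 8.9]
force: [0.2, 0.6, -0.4]
grip_width: 0.0743
time_s: 10.48
tool_pos: [0.4483, 0.0008, 0.0299]
tool_rot: [-139.7, 90.0, -61.6]
force: [-1.1, -5.6, 2.5]
grip_width: 0.0417
t 10.48 pos [0.4483 0.0008 0.0299] jaw 78.1 q [-28.0, 7.0, 26.0, 124.0, -4.0, 50.0, 78.0] w 41.7 F [-1.1 -5.6  2.5]
shift [0.9, -0.8, -0.7] turn [0.0, -0.001, 0.0] tilt 0.04 len 1.0
```

```bash
python3 -m pendant '[[30,[0,0,0],[0,0,0]],[30,[0,0,0],[0,0,0]],[30,[-10,0,0],[0,0,0]],[30,[-40,0,0],[0,0,0]],[30,[-70,0,0],[0,0,0]],[30,[-90,0,0],[0,0,0]],[30,[-90,0,0],[0,0,0]]]';python3 - <<'E'
from h import *
go(.636,-.204,.12)
E
```

```text
time_s: 11.07
tool_pos: [0.4509, 0.0019, 0.1237]
tool_rot: [-59.5, 89.6, 18.6]
force: [1.6, 1.0, -4.4]
grip_width: 0.0408
t 11.07 pos [0.4509 0.0019 0.1237] jaw 78.1 q [-29.0, -2.0, 26.0, 120.0, 1.0, 61.0, 74.0] w 40.8 F [ 1.6  1.  -4.4]
shift [4.6, -223.5, -163.4] turn [-0.0, 0.004, 0.007] tilt 0.45 len 277.0
```

```bash
python3 -m pendant '[[30,[0,-15,-11],[0,0,0]],[30,[0,-42,-30],[0,0,0]],[30,[0,-72,-52],[0,0,0]],[30,[0,-102,-74],[0,0,0]],[30,[0,-132,-96],[0,0,0]],[30,[0,-162,-116],[0,0,0]],[30,[0,-192,-138],[0,0,0]],[30,[0,-215,-154],[0,0,0]],[30,[0,-226,-162],[0,0,0]],[30,[0,-226,-162],[0,0,0]]]'; python3 -m pendant '[[30,[20,0,0],[0,0,0]],[30,[45,0,0],[0,0,0]],[30,[65,0,0],[0,0,0]],[30,[75,0,0],[0,0,0]],[30,[80,0,0],[0,0,0]],[30,[80,0,0],[0,0,0]],[30,[80,0,0],[0,0,0]]]';python3 - <<'E'
from h import *
go(.636,-.204,.035)
E
```

```text
time_s: 11.9
tool_pos: [0.636, -0.2073, 0.117]
tool_rot: [149.6, 89.8, -132.5]
force: [-0.5, 0.1, -3.7]
grip_width: 0.0406
time_s: 12.48
tool_pos: [0.6363, -0.2037, 0.0402]
tool_rot: [-81.2, 90.0, -3.1]
force: [-0.0, -0.4, -3.2]
grip_width: 0.0406
t 12.48 pos [ 0.6363 -0.2037  0.0402] jaw 78.1 q [-8.0, 32.0, 31.0, 93.0, -19.0, 60.0, 107.0] w 40.6 F [-0.  -0.4 -3.2]
shift [5.2, 0.2, -0.3] turn [-0.0, 0.0, 0.001] tilt 0.04 len 5.0
```

```bash
python3 -m pendant '[[30,[2,0,0],[0,0,0]],[30,[4,0,0],[0,0,0]],[30,[5,0,0],[0,0,0]],[30,[5.5,0,0],[0,0,0]],[30,[5.5,0,0],[0,0,0]]]'; python3 - <<'E'
from h import *
go(.636,-.204,.035)
E
```

```text
time_s: 12.9
tool_pos: [0.6364, -0.204, 0.0351]
tool_rot: [-71.8, 89.9, 6.3]
force: [-0.7, 0.9, 0.6]
grip_width: 0.0411
t 12.9 pos [ 0.6364 -0.204   0.0351] jaw 78.1 q [-8.0, 33.0, 31.0, 93.0, -19.0, 60.0, 107.0] w 41.1 F [-0.7  0.9  0.6]
shift [0.1, 0.4, -0.1] turn [-0.0, 0.0, 0.001] tilt 0.06 len 0.0
```

```bash
python3 -m pendant '[[60,[0,0,0],[0,0,0]],[60,[0,0,0],[0,0,0]],[60,[0,0,0],[0,0,0]],[60,[0,0,0],[0,0,0]],[60,[-10,0,0],[0,0,0]],[60,[-40,0,0],[0,0,0]],[60,[-80,0,0],[0,0,0]],[60,[-115,0,0],[0,0,0]],[60,[-115,0,0],[0,0,0]]]'; python3 - <<'E'
from h import *
go(.441,.138,.20)
E
```

```text
time_s: 13.65
tool_pos: [0.6403, -0.2062, 0.1587]
tool_rot: [-92.0, 89.2, -13.9]
force: [1.7, -0.2, 0.7]
grip_width: 0.0599
t 13.65 pos [ 0.6403 -0.2062  0.1587] jaw 78.1 q [-10.0, 26.0, 34.0, 87.0, -15.0, 71.0, 104.0] w 59.9 F [ 1.7 -0.2  0.7]
shift [-45.2, 265.5, 295.5] turn [0.0, -0.0, 0.014] tilt 0.81 len 400.0
```

```bash
python3 -m pendant '[[60,[-10,25,28],[0,0,0]],[60,[-20,51,58],[0,0,0]],[60,[-30,77,87],[0,0,0]],[60,[-40,103,116],[0,0,0]],[60,[-50,129,146],[0,0,0]],[60,[-50,155,175],[0,0,0]],[60,[-50,181,204],[0,0,0]],[60,[-50,208,235],[0,0,0]],[60,[-50,235,265],[0,0,0]],[60,[-50,261,294],[0,0,0]]]'; python3 -m pendant '[[60,[0,0,0],[0,0,0]],[60,[0,0,0],[0,0,0]],[60,[0,0,0],[0,0,0]],[60,[0,0,0],[0,0,0]]]';python3 - <<'E'
from h import *
c=optics.read_camera('wrist');W=world(c);cv2.imwrite('pics/w3.png',c['image'])
P=W[(abs(W[...,0]-.441)<.04)&(abs(W[...,1]-.138)<.04)&(W[...,2]>.05)&(W[...,2]<.07)]
T=P[P[:,2]>P[:,2].max()-.006]
print(len(T),T.mean(0).round(4),cv2.minEnclosingCircle((T[:,:2]*1000).astype(np.float32)))
go(.441,.138,.04,90)
c=optics.read_camera('top');hexfit(c,.637,-.284,.045);hexfit(c,.636,-.204,.045)
E
```

```text
time_s: 14.48
tool_pos: [0.4401, 0.1391, 0.2001]
tool_rot: [-39.2, 89.9, 38.9]
force: [1.1, 1.9, 0.1]
grip_width: 0.0602
time_s: 14.82
tool_pos: [0.442, 0.1362, 0.1995]
tool_rot: [-73.6, 90.0, 4.4]
force: [0.1, -1.0, -0.5]
grip_width: 0.06
632 [0.44   0.139  0.0601] ((440.4892578125, 139.2405242919922), 11.164478302001953)
t 14.87 pos [0.442  0.1361 0.1994] jaw 77.9 q [-41.0, -4.0, 20.0, 112.0, 1.0, 71.0, 56.0] w 60.0 F [-0.4 -0.  -0.2]
shift [159.4, 1.5, 1.6] turn [-0.211, 0.0, 0.001] tilt 0.03 len 159.0
hex n 219 ztop 0.0489 centre [ 637.3 -283.7] flat normals 43 mean width 41.4 worst [44.7 12. ] [(np.float64(41.44220615135456), 42), (np.float64(41.56051350466722), 44), (np.float64(41.564503551321934), 41)]
hex n 218 ztop 0.0489 centre [ 637.7 -203.8] flat normals 20 mean width 41.8 worst [45.8 47. ] [(np.float64(41.81849837489066), 19), (np.float64(41.92129138702132), 18), (np.float64(41.98008167882054), 21)]
```

View pics/w3.png

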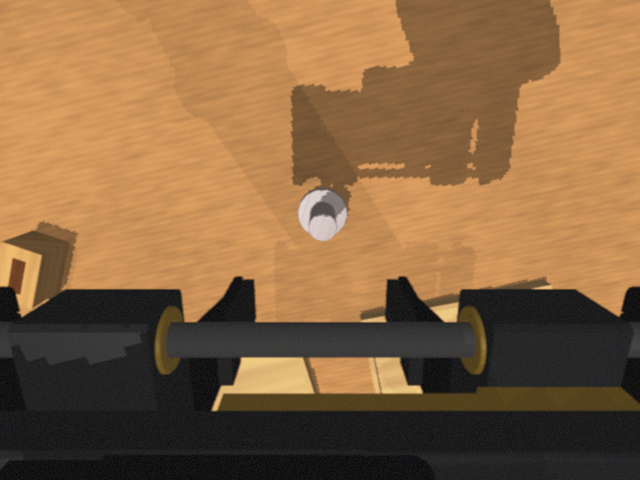

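Both nuts sit well in the nut tray at (637,-284) and (638,-204). The dog's shank is at (440,139) mm. I'll descend and grip it.

```bash
python3 -m pendant '[[60,[30,2,3],[0,0,0]],[60,[60,2,3],[0,0,0]],[60,[90,2,3],[0,0,0]],[60,[120,2,3],[0,0,0]],[60,[148,2,3],[0,0,0]],[60,[161,2,3],[0,0,0]],[60,[161,2,3],[0,0,0]],[12,[161,2,3],[0,0,0]],[12,[161,2,3],[0,0,0]],[12,[161,2,3],[0,0,0]]]'; python3 -m pendant '[[12,[0,0,0],[0,0,0]],[12,[0,0,0],[0,0,0]],[12,[0,0,0],[0,0,0]],[12,[0,0,0],[0,0,0]],[12,[0,0,0],[0,0,0]],[12,[0,0,0],[0,0,0]]]';python3 - <<'E'
from h import *
go(.4403,.139,.038)
E
```

```text
time_s: 15.75
tool_pos: [0.4413, 0.1412, 0.0396]
tool_rot: [-50.9, 89.8, 27.1]
force: [0.6, -0.7, -0.4]
grip_width: 0.0476
time_s: 16.25
tool_pos: [0.4399, 0.1399, 0.0386]
tool_rot: [175.9, 89.9, -106.1]
force: [-1.7, -4.2, 5.9]
grip_width: 0.0204
t 16.25 pos [0.4399 0.1399 0.0386] jaw 78.1 q [-40.0, 8.0, 20.0, 122.0, -3.0, 51.0, 60.0] w 20.4 F [-1.7 -4.2  5.9]
shift [0.6, -0.5, -0.8] turn [-0.0, -0.001, -0.0] tilt 0.07 len 1.0
```

```bash
python3 -m pendant '[[12,[0,0,0],[0,0,0]],[12,[-8,0,0],[0,0,0]],[12,[-30,0,0],[0,0,0]],[12,[-60,0,0],[0,0,0]],[12,[-80,0,0],[0,0,0]],[12,[-80,0,0],[0,0,0]]]';python3 -m pendant '[[12,[0,-20,-9],[0,0,0]],[12,[0,-50,-23],[0,0,0]],[12,[0,-80,-38],[0,0,0]],[12,[0,-110,-52],[0,0,0]],[12,[0,-140,-66],[0,0,0]],[12,[0,-170,-81],[0,0,0]],[12,[0,-195,-92],[0,0,0]],[12,[0,-206,-98],[0,0,0]],[12,[0,-206,-98],[0,0,0]],[12,[0,-206,-98],[0,0,0]]]';python3 - <<'E'
from h import *
go(.622,.0015,.0437)
E
```

```text
time_s: 16.75
tool_pos: [0.4425, 0.1425, 0.1224]
tool_rot: [-45.9, 89.5, 32.2]
force: [1.4, 1.1, -2.2]
grip_width: 0.0201
time_s: 17.58
tool_pos: [0.6201, 0.0027, 0.1166]
tool_rot: [99.3, 89.8, 177.3]
force: [-0.1, 0.7, -3.0]
grip_width: 0.0204
t 17.58 pos [0.6201 0.0027 0.1166] jaw 78.0 q [-25.0, 21.0, 28.0, 97.0, -11.0, 65.0, 84.0] w 20.4 F [-0.1  0.7 -3. ]
shift [72.9, -2.3, -0.7] turn [-0.0, -0.0, -0.003] tilt 0.18 len 73.0
```

```bash
python3 -m pendant '[[12,[20,-1,0],[0,0,0]],[12,[45,-1,0],[0,0,0]],[12,[60,-1,0],[0,0,0]],[12,[69,-1,0],[0,0,0]],[12,[71,-1,0],[0,0,0]],[12,[71,-1,0],[0,0,0]],[12,[71,-1,0],[0,0,0]]]';python3 - <<'E'
from h import *
go(.622,.0015,.0437)
c=optics.read_camera('side');cv2.imwrite('pics/s2.png',cv2.resize(c['image'][180:290,270:430],None,fx=4,fy=4))
E
```

```text
time_s: 18.17
tool_pos: [0.6227, 0.003, 0.0482]
tool_rot: [-55.9, 89.9, 22.2]
force: [0.2, -0.0, -2.4]
grip_width: 0.0204
t 18.17 pos [0.6227 0.003  0.0482] jaw 78.1 q [-24.0, 26.0, 27.0, 100.0, -13.0, 58.0, 85.0] w 20.4 F [ 0.2 -0.  -2.4]
shift [4.5, 0.4, -1.6] turn [-0.0, 0.001, 0.001] tilt 0.09 len 5.0
```

View pics/s2.png

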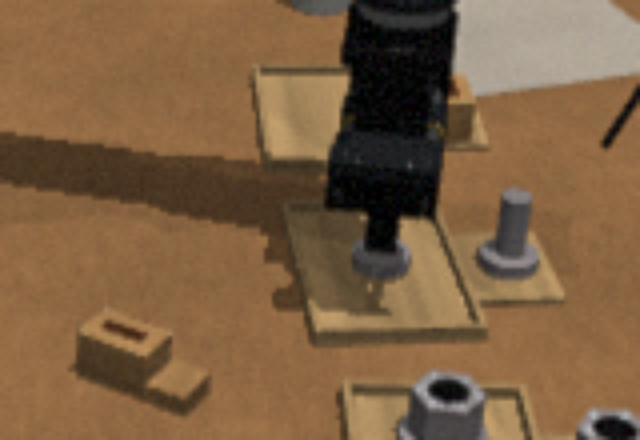

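The dog hangs straight over the tray floor. I'll lower it to contact.

```bash
python3 -m pendant '[[12,[2,0,0],[0,0,0]],[12,[3.5,0,0],[0,0,0]],[12,[4.5,0,0],[0,0,0]],[12,[5,0,0],[0,0,0]],[12,[5,0,0],[0,0,0]]]';python3 - <<'E'
from h import *
go(.622,.0015,.0437)
E
```

```text
time_s: 18.63
tool_pos: [0.6227, 0.0025, 0.0437]
tool_rot: [-37.0, 89.9, 41.1]
force: [-3.3, -0.7, 5.2]
grip_width: 0.0202
t 18.63 pos [0.6227 0.0025 0.0437] jaw 78.1 q [-24.0, 26.0, 26.0, 100.0, -14.0, 57.0, 86.0] w 20.2 F [-3.3 -0.7  5.2]
shift [-0.0, 0.5, -1.1] turn [-0.0, 0.001, 0.001] tilt 0.07 len 1.0
```

```bash
python3 -m pendant '[[50,[-0.5,0,0],[0,0,0]],[50,[-0.5,0,0],[0,0,0]],[50,[-0.5,0,0],[0,0,0]],[50,[-0.5,0,0],[0,0,0]],[50,[-0.5,0,0],[0,0,0]],[87,[-20,0,0],[0,0,0]],[87,[-50,0,0],[0,0,0]],[87,[-85,0,0],[0,0,0]],[87,[-120,0,0],[0,0,0]],[87,[-120,0,0],[0,0,0]]]';python3 - <<'E'
from h import *
go(.434,-.128,.2,57)
E
```

```text
time_s: 19.47
tool_pos: [0.6266, 0.0019, 0.1701]
tool_rot: [-71.5, 89.3, 6.6]
force: [2.2, -0.1, 1.5]
grip_width: 0.0753
t 19.47 pos [0.6266 0.0019 0.1701] jaw 78.1 q [-26.0, 19.0, 29.0, 93.0, -9.0, 70.0, 83.0] w 75.3 F [ 2.2 -0.1  1.5]
shift [-32.5, 161.2, -166.8] turn [0.368, 0.006, 0.011] tilt 0.72 len 234.0
```

```bash
python3 -m pendant '[[87,[-10,19,-20],[0.05,0,0]],[87,[-20,39,-41],[0.1,0,0]],[87,[-36,59,-61],[0.15,0,0]],[87,[-36,79,-82],[0.2,0,0]],[87,[-36,99,-103],[0.25,0,0]],[87,[-36,119,-123],[0.3,0,0]],[87,[-36,139,-144],[0.34,0,0]],[87,[-36,158,-166],[0.368,0,0]],[87,[-36,158,-166],[0.368,0,0]],[87,[-36,158,-166],[0.368,0,0]]]';python3 -m pendant '[[87,[0,0,0],[0,0,0]],[87,[0,0,0],[0,0,0]]]';cat >>h.py <<'E'
def clampfit(c,x,y,zoff=0.):
    W=world(c); P=W[(abs(W[...,0]-x)<.05)&(abs(W[...,1]-y)<.05)&(W[...,2]>.026+zoff)&(W[...,2]<.052+zoff)]
    zt=np.percentile(P[:,2],80);T=P[P[:,2]>zt-.005]
    print('clamp heel n',len(T),'z',zt.round(4),cv2.minAreaRect((T[:,:2]*1000).astype(np.float32)))
E
python3 - <<'E'
from h import *
c=optics.read_camera('wrist');cv2.imwrite('pics/w4.png',c['image']);clampfit(c,.434,-.128);go(.434,-.128,.2,57)
E
```

```text
time_s: 20.3
tool_pos: [0.4327, -0.1283, 0.1984]
tool_rot: [-11.7, 89.9, 45.2]
force: [0.6, 0.0, 0.1]
grip_width: 0.0871
time_s: 20.47
tool_pos: [0.4342, -0.1267, 0.1982]
tool_rot: [-76.0, 90.0, -18.9]
force: [-0.7, 0.0, -0.0]
grip_width: 0.0869
clamp heel n 2675 z 0.0388 ((433.4848327636719, -127.317626953125), (33.871559143066406, 54.55564498901367), 56.947914123535156)
t 20.52 pos [ 0.4341 -0.1267  0.1981] jaw 57.1 q [-24.0, -7.0, 35.0, 114.0, 4.0, 71.0, 66.0] w 86.7 F [-0.  -0.7 -0. ]
shift [-1.9, -0.6, -1.1] turn [0.002, -0.0, 0.0] tilt 0.03 len 2.0
```

View pics/w4.png

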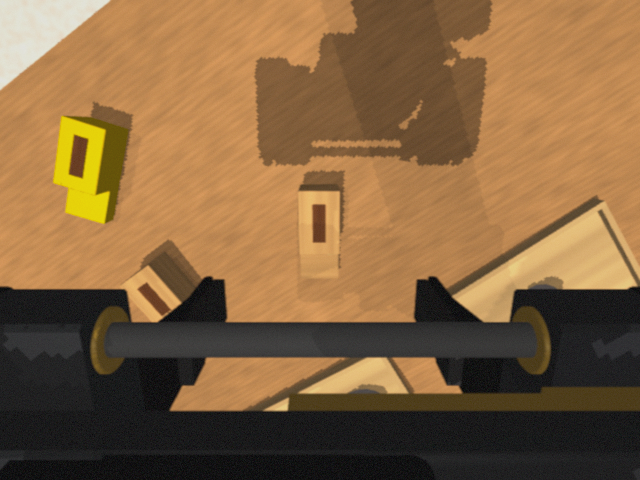

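The clamp (heel at about (222,320)) is aligned with the jaws, which sit at 57°. I'll descend and grip the heel.

```bash
python3 -m pendant '[[87,[30,0,0],[0,0,0]],[87,[60,0,0],[0,0,0]],[87,[90,0,0],[0,0,0]],[87,[120,0,0],[0,0,0]],[87,[150,0,0],[0,0,0]],[87,[168,0,0],[0,0,0]],[87,[168,0,0],[0,0,0]],[22,[168,0,0],[0,0,0]],[22,[168,0,0],[0,0,0]],[22,[168,0,0],[0,0,0]]]' 25; python3 -m pendant '[[22,[0,0,0],[0,0,0]],[22,[0,0,0],[0,0,0]],[22,[0,0,0],[0,0,0]],[22,[0,0,0],[0,0,0]],[22,[0,0,0],[0,0,0]],[22,[0,0,0],[0,0,0]],[22,[0,0,0],[0,0,0]],[22,[0,0,0],[0,0,0]]]';python3 - <<'E'
from h import *
go(.4335,-.1273,.03)
E
```

```text
time_s: 21.35
tool_pos: [0.435, -0.1275, 0.0316]
tool_rot: [-58.3, 89.8, -1.2]
force: [0.6, 0.8, 0.5]
grip_width: 0.0743
time_s: 22.02
tool_pos: [0.4334, -0.1275, 0.0302]
tool_rot: [40.5, 90.0, 97.5]
force: [-1.0, 0.9, 1.2]
grip_width: 0.0338
t 22.02 pos [ 0.4334 -0.1275  0.0302] jaw 57.0 q [-22.0, 8.0, 37.0, 124.0, -6.0, 50.0, 76.0] w 33.8 F [-1.   0.9  1.2]
shift [0.2, -0.0, 0.2] turn [0.0, 0.0, -0.0] tilt 0.01 len 0.0
```

```bash
python3 -m pendant '[[22,[-10,0,0],[0,0,0]],[22,[-40,0,0],[0,0,0]],[22,[-70,0,0],[0,0,0]],[22,[-85,7,35],[-0.03,0,0]],[22,[-85,14,70],[-0.08,0,0]],[22,[-85,21,105],[-0.14,0,0]],[22,[-85,28,140],[-0.2,0,0]],[22,[-85,35,175],[-0.26,0,0]],[22,[-85,42,210],[-0.32,0,0]],[22,[-85,49,245],[-0.38,0,0]]]';python3 - <<'E'
from h import *
go(.597,.2825,.11,90)
E
```

```text
time_s: 22.85
tool_pos: [0.526, 0.1064, 0.1158]
tool_rot: [-63.7, 90.0, 15.3]
force: [1.3, -0.9, -0.1]
grip_width: 0.0337
t 22.85 pos [0.526  0.1064 0.1158] jaw 78.9 q [-37.0, 11.0, 25.0, 109.0, -5.0, 62.0, 69.0] w 33.7 F [ 1.3 -0.9 -0.1]
shift [5.8, -35.9, 186.5] turn [-0.193, 0.0, 0.0] tilt 0.02 len 190.0
```

```bash
python3 -m pendant '[[22,[0,-7,34],[-0.05,0,0]],[22,[0,-14,68],[-0.1,0,0]],[22,[0,-21,102],[-0.15,0,0]],[22,[0,-28,136],[-0.193,0,0]],[22,[0,-33,166],[-0.193,0,0]],[22,[0,-36,187],[-0.193,0,0]],[22,[0,-36,187],[-0.193,0,0]],[22,[0,-36,187],[-0.193,0,0]]]';python3 - <<'E'
from h import *
go(.597,.2825,.0352,89.5)
E
```

```text
time_s: 23.52
tool_pos: [0.5969, 0.2826, 0.115]
tool_rot: [146.8, 89.9, -123.2]
force: [0.1, -0.5, -1.8]
grip_width: 0.034
t 23.52 pos [0.5969 0.2826 0.115 ] jaw 90.0 q [-42.0, 25.0, 19.0, 91.0, -9.0, 66.0, 69.0] w 34.0 F [ 0.1 -0.5 -1.8]
shift [79.8, -0.2, -0.0] turn [0.009, -0.001, -0.001] tilt 0.05 len 80.0
```

```bash
python3 -m pendant '[[22,[25,0,0],[0,0,0]],[22,[50,0,0],[0,0,0]],[22,[68,0,0],[0,0,0]],[22,[74,0,0],[0,0,0]],[22,[76,0,0],[0,0,0]],[22,[78,0,0],[0,0,0]],[22,[79,0,0],[0,0,0]],[22,[79,0,0],[0,0,0]]]';python3 - <<'E'
from h import *
go(.597,.2825,.0352,89.5)
c=optics.read_camera('top');cv2.imwrite('pics/t5.png',cv2.resize(c['image'][120:270,150:330],None,fx=4,fy=4))
E
```

```text
time_s: 24.18
tool_pos: [0.5982, 0.2812, 0.0375]
tool_rot: [-62.9, 89.9, 26.9]
force: [0.2, -0.6, -0.4]
grip_width: 0.034
t 24.18 pos [0.5982 0.2812 0.0375] jaw 89.8 q [-41.0, 29.0, 18.0, 94.0, -10.0, 58.0, 70.0] w 34.0 F [ 0.2 -0.6 -0.4]
shift [2.3, 1.2, 1.3] turn [0.006, 0.001, 0.002] tilt 0.12 len 3.0
```

View pics/t5.png

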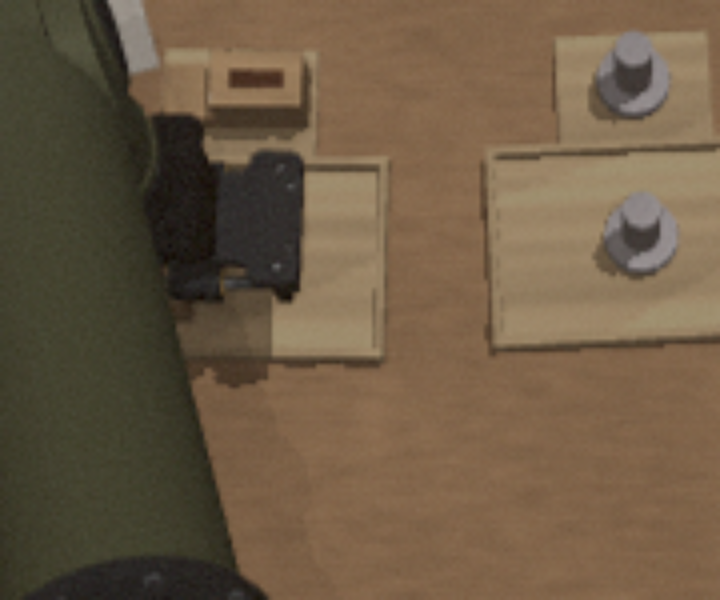

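The dog stands upright in its tray (crop (235,640)); the clamp is hidden under the hand. I'll lower the clamp to contact and release it.

```bash
python3 -m pendant '[[22,[1,0,0],[0,0,0]],[22,[2,0,0],[0,0,0]],[22,[2.5,0,0],[0,0,0]],[22,[2.5,0,0],[0,0,0]]]';python3 - <<'E'
from h import *
go(.597,.2825,.0352,89.5)
E
```

```text
time_s: 24.57
tool_pos: [0.598, 0.2814, 0.0353]
tool_rot: [-52.5, 89.9, 37.4]
force: [-1.1, -0.9, 6.0]
grip_width: 0.0339
t 24.57 pos [0.598  0.2814 0.0353] jaw 89.8 q [-41.0, 30.0, 18.0, 94.0, -10.0, 58.0, 70.0] w 33.9 F [-1.1 -0.9  6. ]
shift [0.1, 1.0, 1.1] turn [0.006, 0.001, 0.001] tilt 0.09 len 1.0
```

```bash
python3 -m pendant '[[52,[0,0,0],[0,0,0]],[52,[0,0,0],[0,0,0]],[52,[0,0,0],[0,0,0]],[52,[0,0,0],[0,0,0]],[52,[-10,0,0],[0,0,0]],[52,[-40,0,0],[0,0,0]],[52,[-80,0,0],[0,0,0]],[87,[-120,0,0],[0,0,0]],[87,[-120,0,0],[0,0,0]]]';python3 - <<'E'
from h import *
go(.414,-.284,.2,90)
E
```

```text
time_s: 25.32
tool_pos: [0.6022, 0.2829, 0.1641]
tool_rot: [-60.7, 89.1, 29.1]
force: [1.2, -0.3, 1.0]
grip_width: 0.0587
t 25.32 pos [0.6022 0.2829 0.1641] jaw 89.8 q [-43.0, 23.0, 20.0, 88.0, -8.0, 70.0, 68.0] w 58.7 F [ 1.2 -0.3  1. ]
shift [-42.7, 185.9, -567.2] turn [-0.003, 0.008, 0.013] tilt 0.88 len 598.0
```

```bash
python3 -m pendant '[[87,[-15,12,-36],[0,0,0]],[87,[-30,24,-74],[0,0,0]],[87,[-45,36,-112],[0,0,0]],[87,[-45,48,-150],[0,0,0]],[87,[-45,61,-188],[0,0,0]],[87,[-45,73,-226],[0,0,0]],[87,[-45,85,-264],[0,0,0]],[87,[-45,98,-302],[0,0,0]],[87,[-45,110,-340],[0,0,0]],[87,[-45,122,-378],[0,0,0]]]';python3 -m pendant '[[87,[0,12,-38],[0,0,0]],[87,[0,24,-76],[0,0,0]],[87,[0,37,-114],[0,0,0]],[87,[0,50,-152],[0,0,0]],[87,[0,60,-188],[0,0,0]],[87,[0,60,-188],[0,0,0]],[87,[0,60,-188],[0,0,0]],[87,[0,60,-188],[0,0,0]]]';python3 - <<'E'
from h import *
c=optics.read_camera('wrist');cv2.imwrite('pics/w5.png',c['image']);clampfit(c,.414,-.284);go(.414,-.284,.03,90)
c=optics.read_camera('top');cv2.imwrite('pics/t6.png',cv2.resize(c['image'][100:280,150:470],None,fx=2.4,fy=2.4));clampfit(c,.598,.281,.005)
E
```

```text
time_s: 26.15
tool_pos: [0.4735, -0.0983, 0.1993]
tool_rot: [-58.4, 89.9, 31.4]
force: [0.7, 0.1, -0.0]
grip_width: 0.087
time_s: 26.82
tool_pos: [0.414, -0.284, 0.1989]
tool_rot: [-43.1, 89.9, 46.7]
force: [1.3, 0.5, -0.6]
grip_width: 0.0871
clamp heel n 2665 z 0.0388 ((412.5981140136719, -283.9168395996094), (54.19265365600586, 34.01941680908203), 2.432903528213501)
t 26.87 pos [ 0.4143 -0.2832  0.1988] jaw 89.9 q [-14.0, 1.0, 46.0, 108.0, -1.0, 71.0, 122.0] w 86.8 F [ 1.   0.7 -0.2]
shift [168.8, 0.4, -0.9] turn [-0.001, 0.001, 0.0] tilt 0.06 len 169.0
clamp heel n 298 z 0.0461 ((598.1823120117188, 280.963134765625), (33.79323196411133, 54.726043701171875), 89.72747802734375)
```

View pics/w5.png

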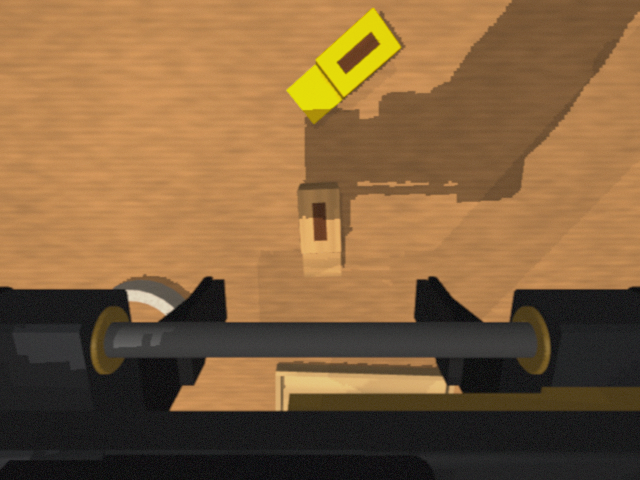

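View pics/t6.png

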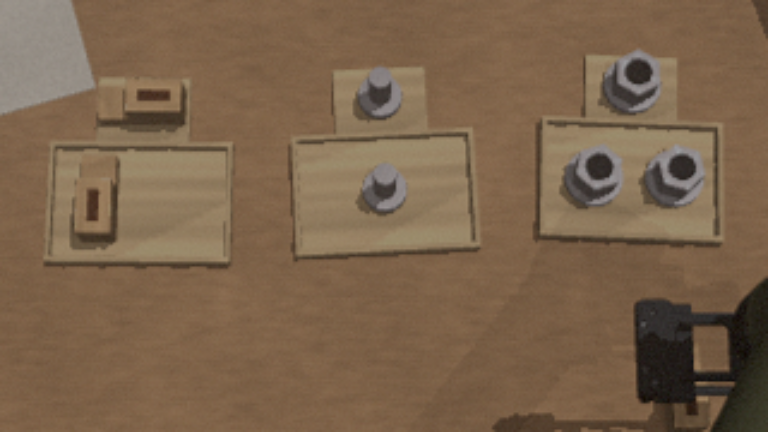

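All four placed pieces sit properly in their trays. Clamp B (wrist view (225,320)) is turned 2.4°, so I'll match that and grip it.

```bash
python3 -m pendant '[[87,[30,1,-0.5],[-0.042,0,0]],[87,[60,1,-0.5],[-0.042,0,0]],[87,[90,1,-0.5],[-0.042,0,0]],[87,[120,1,-0.5],[-0.042,0,0]],[87,[150,1,-0.5],[-0.042,0,0]],[87,[169,1,-0.5],[-0.042,0,0]],[87,[169,1,-0.5],[-0.042,0,0]],[22,[169,1,-0.5],[-0.042,0,0]],[22,[169,1,-0.5],[-0.042,0,0]],[22,[169,1,-0.5],[-0.042,0,0]]]' 25; python3 -m pendant '[[22,[0,0,0],[0,0,0]],[22,[0,0,0],[0,0,0]],[22,[0,0,0],[0,0,0]],[22,[0,0,0],[0,0,0]],[22,[0,0,0],[0,0,0]],[22,[0,0,0],[0,0,0]],[22,[0,0,0],[0,0,0]],[22,[0,0,0],[0,0,0]]]';python3 -m pendant '[[22,[-10,0,0],[0,0,0]],[22,[-40,0,0],[0,0,0]],[22,[-70,0,0],[0,0,0]],[22,[-85,0,0],[0,0,0]],[22,[-85,0,0],[0,0,0]]]';python3 - <<'E'
from h import *
go(.597,.2015,.115,90)
E
```

```text
time_s: 27.75
tool_pos: [0.4144, -0.2851, 0.0313]
tool_rot: [-105.7, 89.8, -13.4]
force: [-0.9, -0.6, 0.5]
grip_width: 0.0743
time_s: 28.42
tool_pos: [0.4128, -0.2848, 0.0297]
tool_rot: [-0.2, 90.0, 92.1]
force: [-0.6, -0.1, 2.7]
grip_width: 0.0337
time_s: 28.83
tool_pos: [0.415, -0.2865, 0.1186]
tool_rot: [-108.4, 89.6, -16.2]
force: [-0.1, -0.9, 0.5]
grip_width: 0.0341
t 28.83 pos [ 0.415  -0.2865  0.1186] jaw 92.2 q [-13.0, 7.0, 48.0, 114.0, -6.0, 61.0, 130.0] w 34.1 F [-0.1 -0.9  0.5]
shift [3.9, -200.8, 480.6] turn [0.039, -0.002, 0.007] tilt 0.41 len 521.0
```

```bash
python3 -m pendant '[[22,[0,-12,28],[0,0,0]],[22,[0,-26,62],[0,0,0]],[22,[0,-41,98],[0,0,0]],[22,[0,-56,134],[0,0,0]],[22,[0,-71,170],[0,0,0]],[22,[0,-86,206],[0,0,0]],[22,[0,-101,242],[0,0,0]],[22,[0,-116,278],[0,0,0]],[22,[0,-131,314],[0.02,0,0]],[22,[0,-146,350],[0.039,0,0]]]';python3 -m pendant '[[22,[0,-15,35],[0,0,0]],[22,[0,-30,70],[0,0,0]],[22,[0,-45,105],[0,0,0]],[22,[0,-54,126],[0,0,0]],[22,[0,-56,131],[0,0,0]],[22,[0,-56,131],[0,0,0]],[22,[0,-56,131],[0,0,0]]]';python3 - <<'E'
from h import *
go(.597,.2015,.0352,90)
E
```

```text
time_s: 29.67
tool_pos: [0.5446, 0.0724, 0.1138]
tool_rot: [95.2, 89.9, -174.9]
force: [1.0, -0.3, 0.4]
grip_width: 0.0339
time_s: 30.25
tool_pos: [0.6002, 0.2002, 0.1137]
tool_rot: [139.2, 89.8, -130.8]
force: [0.1, -0.3, -1.0]
grip_width: 0.0338
t 30.25 pos [0.6002 0.2002 0.1137] jaw 90.0 q [-43.0, 23.0, 27.0, 95.0, -11.0, 65.0, 78.0] w 33.8 F [ 0.1 -0.3 -1. ]
shift [78.5, 3.1, 1.5] turn [-0.0, -0.002, -0.002] tilt 0.15 len 79.0
```

```bash
python3 -m pendant '[[22,[25,3,1],[0,0,0]],[22,[50,3,1],[0,0,0]],[22,[66,3,1],[0,0,0]],[22,[72,3,1],[0,0,0]],[22,[75,3,1],[0,0,0]],[22,[75,3,1],[0,0,0]],[22,[75,3,1],[0,0,0]]]';python3 - <<'E'
from h import *
go(.597,.2015,.0352,90)
E
```

```text
time_s: 30.83
tool_pos: [0.5988, 0.202, 0.0409]
tool_rot: [-72.1, 89.9, 17.9]
force: [-0.6, -0.1, -1.0]
grip_width: 0.0336
t 30.83 pos [0.5988 0.202  0.0409] jaw 89.9 q [-42.0, 27.0, 26.0, 98.0, -14.0, 57.0, 79.0] w 33.6 F [-0.6 -0.1 -1. ]
shift [5.7, 1.8, -0.5] turn [-0.001, 0.001, 0.002] tilt 0.11 len 6.0
```

```bash
python3 -m pendant '[[22,[2,0,0],[0,0,0]],[22,[4,0,0],[0,0,0]],[22,[5.5,0,0],[0,0,0]],[22,[5.5,0,0],[0,0,0]],[22,[5.5,0,0],[0,0,0]]]';python3 - <<'E'
from h import *
go(.597,.2015,.0352,90)
E
```

```text
time_s: 31.25
tool_pos: [0.5984, 0.2029, 0.0348]
tool_rot: [-64.4, 89.9, 25.6]
force: [0.4, 0.8, 1.6]
grip_width: 0.0335
t 31.25 pos [0.5984 0.2029 0.0348] jaw 90.0 q [-42.0, 28.0, 26.0, 99.0, -14.0, 57.0, 79.0] w 33.5 F [0.4 0.8 1.6]
shift [-0.5, 1.4, -1.4] turn [0.0, 0.001, 0.001] tilt 0.07 len 2.0
```

Contact. Release, rise, move clear and check.

```bash
python3 -m pendant '[[52,[0,0,0],[0,0,0]],[52,[0,0,0],[0,0,0]],[52,[0,0,0],[0,0,0]],[52,[0,0,0],[0,0,0]],[52,[-10,0,0],[0,0,0]],[52,[-40,0,0],[0,0,0]],[52,[-80,0,0],[0,0,0]],[52,[-120,0,0],[0,0,0]],[52,[-120,0,0],[0,0,0]]]';python3 -m pendant '[[52,[-10,30,-30],[0,0,0]],[52,[-20,60,-60],[0,0,0]],[52,[-30,90,-90],[0,0,0]],[52,[-40,120,-120],[0,0,0]],[52,[-40,150,-150],[0,0,0]],[52,[-40,170,-180],[0,0,0]],[52,[-40,170,-200],[0,0,0]],[52,[-40,170,-200],[0,0,0]],[52,[-40,170,-200],[0,0,0]]]';python3 - <<'E'
from h import *
c=optics.read_camera('top');cv2.imwrite('pics/t7.png',c['image'])
clampfit(c,.598,.281,.005);clampfit(c,.598,.203,.005);hexfit(c,.637,-.284);hexfit(c,.637,-.204)
W=world(c)
P=W[(abs(W[...,0]-.622)<.04)&(abs(W[...,1])<.04)&(W[...,2]>.055)];print('dog',P.mean(0))
for l in('glue','tape'):
    m=models.masks_of('top',l)[0]['pixels'];P=W[m];P=P[~np.isnan(P[:,2])];T=P[P[:,2]>np.percentile(P[:,2],97)-.008];print(l,T.mean(0))
print('t',telemetry.get_obs()['time_s'])
c=optics.read_camera('side');cv2.imwrite('pics/s7.png',c['image'])
E
```

```text
time_s: 32.0
tool_pos: [0.6029, 0.2037, 0.164]
tool_rot: [-65.7, 89.2, 24.3]
force: [2.1, -0.6, 1.6]
grip_width: 0.052
time_s: 32.75
tool_pos: [0.4281, 0.0017, 0.1951]
tool_rot: [-40.1, 89.8, 49.8]
force: [-0.5, 1.1, 0.2]
grip_width: 0.052
clamp heel n 296 z 0.0464 ((598.7833251953125, 281.1181335449219), (34.940155029296875, 53.703102111816406), 89.66477966308594)
clamp heel n 299 z 0.0463 ((598.3079223632812, 202.4305877685547), (34.17768478393555, 55.49007034301758), 87.10787200927734)
hex n 210 ztop 0.0492 centre [ 637.3 -283.4] flat normals 41 mean width 41.8 worst [45.3  9. ] [(np.float64(41.78072903177493), 42), (np.float64(41.86537330207894), 40), (np.float64(41.87565320073978), 43)]
hex n 212 ztop 0.0496 centre [ 637.8 -203.6] flat normals 19 mean width 41.1 worst [44.2 53. ] [(np.float64(41.13586692333301), 20), (np.float64(41.209389532446956), 18), (np.float64(41.229668286338054), 21)]
dog [0.62684214 0.00232346 0.06600876]
glue [0.62825511 0.49244912 0.17088629]
tape [ 0.52744698 -0.45512585  0.02690739]
t 32.9
```

View pics/t7.png

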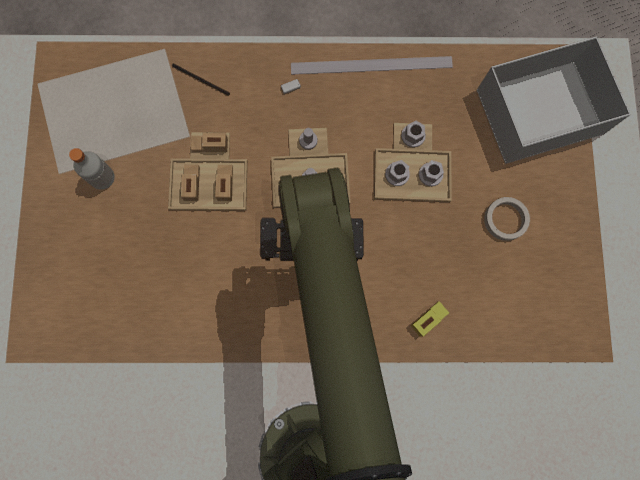

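View pics/s7.png

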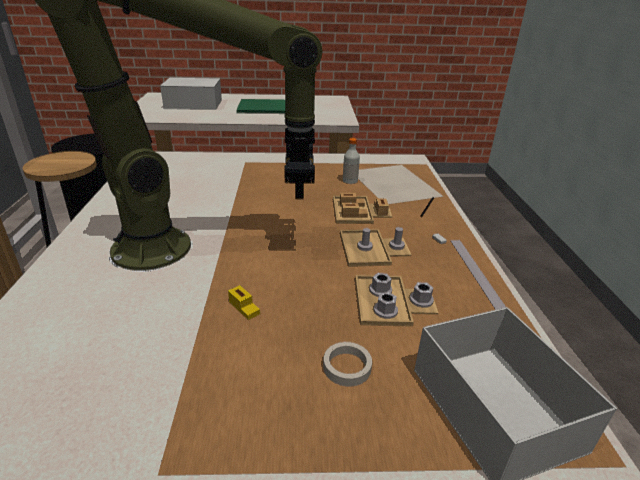

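Top and side views show all five pieces upright in the right trays: clamps at top-view (183,190) and (183,223), nuts at (172,400) and (172,432), the dog in its tray in the side view at (240,366). The glue and tape have not moved.

```bash
python3 -c "
from cell import env
print(env.sign_off())"
```

```text
the job is handed in; nothing more can be done
None
```

All five pieces are in the trays of their kind, and I handed the job in at about 33 s of the 120 s. No grasp or placing needed mending.

| Piece | Offset from tray centre, tray x / y (mm) | Limit x / y (mm) |
|---|---|---|
| Nut | within 3 / about −40 | 50 / 80 |
| Nut | within 3 / about +40 | 50 / 80 |
| Dog | within 5 / about 1 | 50 / 80 |
| Clamp | about 1 / about +39 | 50 / 80 |
| Clamp | about 1 / about −40 | 50 / 80 |

- **Flat and upright:** the camera heights agree with each piece sitting on the tray floor, given that the top camera reads about 2–4 mm high. The last top and side pictures show them upright, none on a wall or on another piece. The arm hid most of the dog in the last top picture, so its pose comes from the side picture and the picture before.
- **Bystanders:** the glue bottle and tape read within about 1.5 mm of where they started. I did not touch the yellow look-alike.
- **Odd reading:** the gripper read about 20.4 mm on the dog's 22 mm shank, but it held and set down straight.
- **Arm:** it ended clear of everything.

No check failed; sign-off gives no verdict, so I can't confirm the judging result.

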